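Put the focus gauge away and hold the inspection light over the lens

ROBOT

A 7-joint arm with a two-finger parallel gripper is mounted at the origin on the work surface. World frame = base frame: x ahead of the robot, y to its left, z up, the work surface at z = 0. Lengths are in m, angles in rad, forces in N, time in s.
With the tool pointing down it reaches from about 0.425 to 0.925 m from the base axis. Payload 6.8 kg.
Tool frame: the origin (TCP) lies between the finger pads; the fingertips stand r.tips_ahead ahead of it and the grasp point (between the pads) lies 5 mm behind it (r.tips_ahead is the distance from the TCP to the fingertips, in m); z points along the fingers, y is the line along which they close (so a half turn about z gives the same grasp; the last joint's range is limited). The gripper opens to 85 mm and grips with 20 to 120 N. Pads are 22 mm wide; open, the fingers measure 114 mm over their backs; the gripper's body (76 mm by 85 mm) begins 54 mm behind the grasp point. The pads swing forward as they close: fully open they stand 13 mm farther back than shut.
Start: joints at [1.007, 0.477, 0.022, 1.555, -0.011, 1.109, -0.083], TCP at [0.297, -0.606, 0.245] pointing down, gripper open.
Joint ranges: [-2.96, 2.96], [-0.34, 2.1], [-1.41, 1.46], [0.24, 2.44], [-1.37, 4.51], [0.17, 1.92], [-2.96, 2.96]. Speed limits (rad/s): [2.39, 2.39, 3.14, 3.14, 3.14, 3.14, 3.14].

INTERFACE

Orientations are given as a rotation vector (axis times angle).
In Python, from bench import r gives the robot as it stands.
- The arm moves only by the tool move_arm, never from a script. Its argument "rows" is one flat list of numbers, 4 for each row, row after row: the shift along the tool's x, y, z in cm, then the turn about the tool's z in degrees. In form: [tx, ty, tz, twist, tx, ty, tz, twist, ...]. A call has 1 to 10 rows; each row is the pose to reach, as a shift and turn from the pose commanded when the call began, along the tool's axes at that moment; what a row does not reach only later rows make up. A row lasts 1/8 s, in which the tool goes at most 62.5 mm and 10.7 degrees, less where a joint would pass 70% of its speed; a pose out of reach is approached as far as the arm can. A call with a gripper value outside its range is refused whole. "fingers" is the opening, from 0 (shut) to 1 (fully open), set as the call begins (left out, the last holds). The fingers move at their own pace and stop on an object; "newtons" is the grip in N (left out, the last holds). Time passes only in rows, so rows that repeat a pose let the fingers close. It gives the time, the measured TCP pose, the force, the opening and the grip force at its end, in the units of the state.
- r.get_obs(): the state, without advancing time (a new reading comes with each control period).
- r.grab_frame(name): name is "scene" or "top"; returns the picture (480x640x3 uint8, blue, green, red); there is no depth.
- r.camera_params(name): a dict with "fx", "fy", "cx", "cy" (pixels), "world_from_camera" (4x4, takes a point from camera to world coordinates). Camera axes: x right, y down, z forward; pixel columns grow to the right and rows downward; lengths in m; the calibration is good to about 2 mm. A picture is of the moment at which its call begins. camera_params takes no time and is no camera call.
- r.hand_in(): hands the job in; it is judged then, once.
The state is a dict: "clock": time; "joints": joint angles; "qvel": joint speeds; "tau": joint torques, N m; "tcp_pos": TCP position; "orientation": TCP orientation; "contact_force": force on the tool from outside, world axes, zero at the start; "moment": the same for the moment, N m; "grip_width": finger opening in m; "gripper_force": force on a finger pad.
Only numpy, scipy, OpenCV 4.12 (cv2) and the standard library are available. Lean on these libraries where they do the work, as an engineer would, in place of code of your own. Each camera call takes 0.05 s, during which the arm holds its last target. There are 200 camera calls.

TASK

The steel focus gauge is still standing on top of the lens under test: put it back, fully down, in its own pocket of the aluminium gauge rack (the smaller of the two round pockets) and let go of it. Then pick up the black box light, carry it over the optical rail and finish still holding it, level and at rest, about a centimetre above the lens, with its window centred over the lens and its long sides parallel to the long sides of the lens's foot. The light must never touch the lens, nothing may bump the rail, the lens must stay standing where it is, and everything else on the bench is left in place.

Things in the scene. Friction and masses are not known exactly. Their poses are not given: they have to be found in the camera images.
- gauge: Focus gauge, loose bare steel turned pin, 75 mm high, about 110 g, at first standing upright on the flat top of the lens. Foot 24 mm diameter for the lowest 30 mm, collar 34 mm diameter from 30 to 36 mm, grip stem 18 mm diameter from 36 to 75 mm. Origin: centre of the underside; z up along its axis.
- rack: Gauge rack, fixed aluminium block 60 (x) by 190 (y) by 40 (z) mm with three pockets in a row along its y axis, 60 mm apart: small round (y -60 mm), square (y 0, holding the square gauge, whose stem stands 45 mm above the rack top), large round 40 mm wide and empty (y +60 mm). Fingers fit beside the pockets when they open along the rack's x. Origin: centre of the underside.
- rack_hole0 (a point): Centre of the mouth of the gauge's own pocket, the small round one: 28 mm wide plus a 3 mm chamfer, 34 mm deep, in the rack's top face at 40 mm height. Fully home, the gauge's collar rests on the rack top, its origin 30 mm below this point.
- light: Box light, loose black housing 90 (x) by 46 (y) by 44 (z) mm, about 220 g, with a square 30 mm window passing vertically through its middle and thin cooling fins on its two ends; at first it stands upright on the bench. Origin: centre of the underside, which is the centre of the window's lower mouth; x along its long side, z up. It is the same either way round. Grip across the 46 mm.
- lens: Lens under test, loose, 60 mm high, 350 g: black barrel 36 mm diameter standing on the middle of a dark steel foot 80 (x) by 44 (y) by 10 mm high; stands on the grey plate. Origin: centre of the foot's underside; x along the foot's long side.
- lens_top (a point): Centre of the lens barrel's flat top, 60 mm above the lens's underside.
- plate: Fixed grey painted plate 240 (x) by 220 (y) by 4 mm under the lens. Origin: centre of the underside.
- rail: Optical rail, fixed on the bench between the light and rack on one side and the lens on the other: aluminium bar 340 (x) by 40 (y) by 40 mm with three carriers 50 mm wide carrying steel posts 16 mm thick, the tops 100 mm above the bench. Origin: centre of the underside; x along the bar.
- square_gauge: Bystander: loose steel gauge with a square 24 mm foot, 35 mm collar and 16 mm stem, 70 mm high, standing in the rack's middle pocket. Origin: centre of the underside, 30 mm below the rack top.
- ring_a: Bystander: loose black spacer ring 40 mm diameter, 12 mm high, on the bench. Origin: centre of the underside.
- ring_b: Bystander: loose black spacer ring 36 mm diameter, 8 mm high, on a corner of the grey plate. Origin: centre of the underside.
- spare_lens: Bystander: loose black stepped lens 42 mm diameter, 62 mm high, without a foot. Origin: centre of the underside.
- bottle: Bystander: closed white bottle 48 mm diameter, 130 mm high. Origin: centre of the underside.
- driver: Bystander: screwdriver 170 mm long lying on the bench.
- mouse: Bystander: computer mouse on its mat, about 80 by 60 by 34 mm.

How it is judged:
On the way:
1. the gauge stands fully down in its own pocket, let go (horizontal distance between gauge and rack_hole0 below 0.005 m and z of gauge in the frame of rack_hole0 below -0.026 m and angle between gauge's own z axis and vertical below 0.12 rad and contact force between the fingers and gauge below 0.05 N), for 0.2 s.
At the end, for the whole second after the job is handed in: Gauge in the small round pocket (5 mm, 26 mm or deeper, upright, let go). Light held at rest in the fingers only, underside 3 to 20 mm above the lens top, centred within 8 mm, parallel to the foot within 0.12 rad, level within 0.10 rad; lens upright on its plate (all of step 1 and horizontal distance between light and lens_top below 0.008 m and z of light in the frame of lens_top between 0.003 and 0.02 m and angle between the x axis of light and the x axis of lens, either way round below 0.12 rad and angle between light's own z axis and vertical below 0.1 rad and contact force between the fingers and light above 2 N and contact force between light and lens below 0.05 N and contact force between light and gauge below 0.05 N and contact force between light and plate below 0.05 N and contact force between light and rail below 0.05 N and linear speed of light below 0.02 m/s and angular speed of light below 0.15 rad/s and angle between lens's own z axis and vertical below 0.05 rad and height (world z) of lens below 0.008 m); the arm keeps its last pose, push and grip.
It fails at once if the lens is shifted by more than 15 mm or tipped (distance of lens from where it was at the start of the episode above 0.015 m or angle between lens's own z axis and vertical above 0.2 rad).
It fails at once if the light touches the lens (contact force between light and lens above 0.5 N).
It fails at once if the rail is bumped (contact force between rail and anything else above 3 N).
It fails at once if a bystander is displaced (square gauge by 20 mm, others by 30 mm) (distance of square_gauge from where it was at the start of the episode above 0.02 m or distance of any of ring_a, ring_b, spare_lens, bottle, driver, mouse from where it was at the start of the episode above 0.03 m).
It also fails if it takes over 64 s, if anything falls off the work surface, if the arm or the gripper's body presses on something with over 40 N, if the wrist force passes 120 N, or if a joint passes its speed limit or range.

## Working session

There is one attempt and no reset: what is moved stays moved. The work goes in short steps, Python scripts to look and compute and a tool call to move; the robot and the scene stay as the last step left them, time stands still between calls to the robot, and variables do not carry over. Pictures are saved under pics/ and viewed, at most 10 in all, crops included, and the job is handed in when it is done.

Besides the shell and the picture viewer there is one more tool, called as name(argument=value, ...) on one line, values as JSON. move_arm: Moves the arm, as the interface text tells. Its arguments: {"type":"object","properties":{"rows":{"type":"array"},"fingers":{"type":"number"},"newtons":{"type":"number"}},"required":["rows"]}

```bash
mkdir -p pics
python3 - <<'E'
from bench import r
import cv2,numpy as np
np.set_printoptions(precision=4,suppress=True)
o=r.get_obs();print(o, r.tips_ahead)
for n in("scene","top"):
    cv2.imwrite(f"pics/{n}0.png",r.grab_frame(n)); p=r.camera_params(n);print(n,p)
E
```

```text
{'clock': 0.0, 'joints': array([ 1.0069,  0.4778,  0.0223,  1.5565, -0.0115,  1.1093, -0.0832]), 'qvel': array([-0.0012, -0.0002, -0.0009,  0.0004, -0.003 ,  0.0002, -0.0004]), 'tau': array([  0.    , -59.6446,   1.608 , -28.1198,   0.0124,   0.0092,
         0.    ]), 'tcp_pos': array([ 0.2969, -0.6056,  0.2443]), 'orientation': array([-3.0587, -0.7093,  0.0008]), 'contact_force': array([ 0.2213, -0.3206, -0.4844]), 'moment': array([0.0455, 0.0226, 0.0047]), 'gripper_force': 0.0, 'grip_width': 0.08554779597391021} 0.014
scene {'fx': 446.7431705532055, 'fy': 446.7431705532055, 'cx': 317.57312404107967, 'cy': 230.16573721201556, 'world_from_camera': array([[ 0.7806,  0.4407, -0.4432,  0.9453],
       [ 0.6249, -0.5607,  0.5433, -0.4376],
       [-0.0091, -0.701 , -0.7131,  0.731 ],
       [ 0.    ,  0.    ,  0.    ,  1.    ]])}
top {'fx': 511.8901122866838, 'fy': 511.8901122866838, 'cx': 320.5428023592897, 'cy': 241.18510694304635, 'world_from_camera': array([[-0.03  , -0.9838,  0.1767,  0.3446],
       [-0.9993,  0.0258, -0.0265,  0.1076],
       [ 0.0215, -0.1774, -0.9839,  1.2178],
       [ 0.    ,  0.    ,  0.    ,  1.    ]])}
```

View pics/scene0.png

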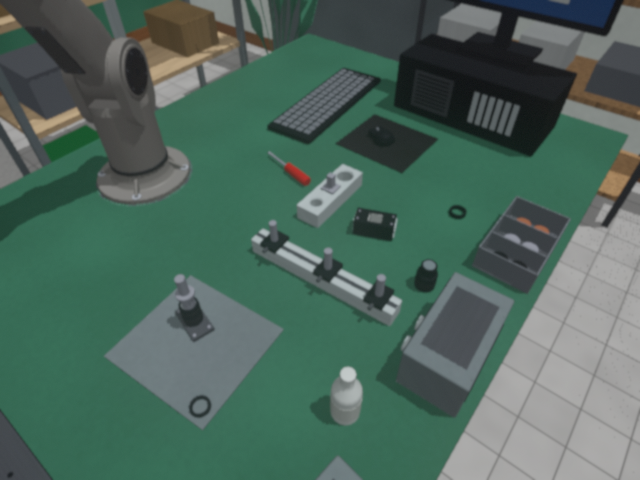

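View pics/top0.png

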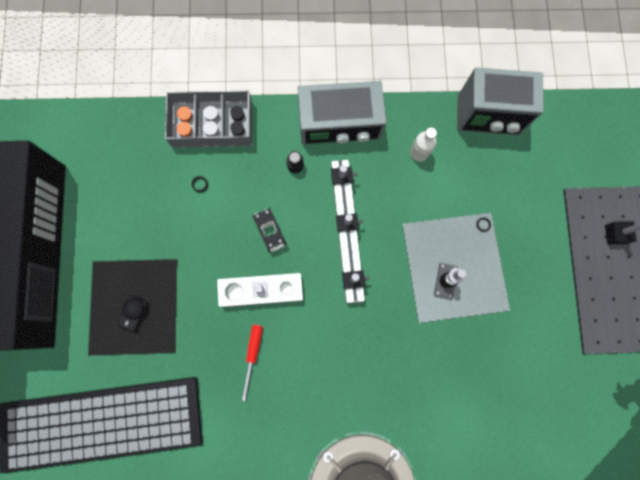

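The scene view shows the gauge on the lens at about (183,295), the rack at (330,195), the light at (375,223) and the rail between them. In the top view they are at (455,278), (260,290), (269,230) and (348,232). I'll enlarge these areas for accurate pixels.

Run:
```python
import cv2,numpy as np
T=cv2.imread("pics/top0.png");S=cv2.imread("pics/scene0.png")
def c(I,x,y,w,h,s):
    o=cv2.resize(I[y:y+h,x:x+w],None,fx=s,fy=s,interpolation=cv2.INTER_CUBIC)
    o=cv2.convertScaleAbs(o,alpha=1.5,beta=25)
    for k in range(0,w,10): cv2.line(o,(k*s,0),(k*s,4 if k%50 else 10),(0,255,255),1)
    for k in range(0,h,10): cv2.line(o,(0,k*s),(4 if k%50 else 10,k*s),(0,255,255),1)
    return o
# top: lens 420..480x250..310 ; light 245..295 x200..260; rack 210..310x265..315
a=np.zeros((600,800,3),np.uint8)
def put(o,x,y): a[y:y+o.shape[0],x:x+o.shape[1]]=o
put(c(T,425,250,50,60,6),0,0)      # 300x360
put(c(T,245,200,50,60,6),310,0)
put(c(T,210,265,100,50,4),0,370)  # 400x200
cv2.imwrite("pics/ztop.png",a)
a[:]=0
put(c(S,160,260,60,85,6),0,0)  #360x510
put(c(S,345,200,60,45,6),370,0) #360x270
put(c(S,290,160,80,65,5),370,275) #400x325
cv2.imwrite("pics/zscene.png",a)
```

```text
(no output)
```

View pics/ztop.png

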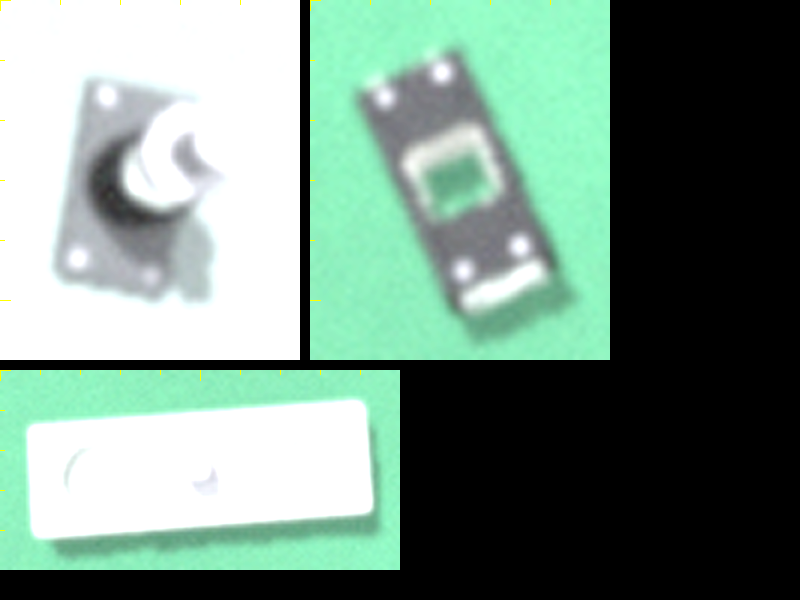

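View pics/zscene.png

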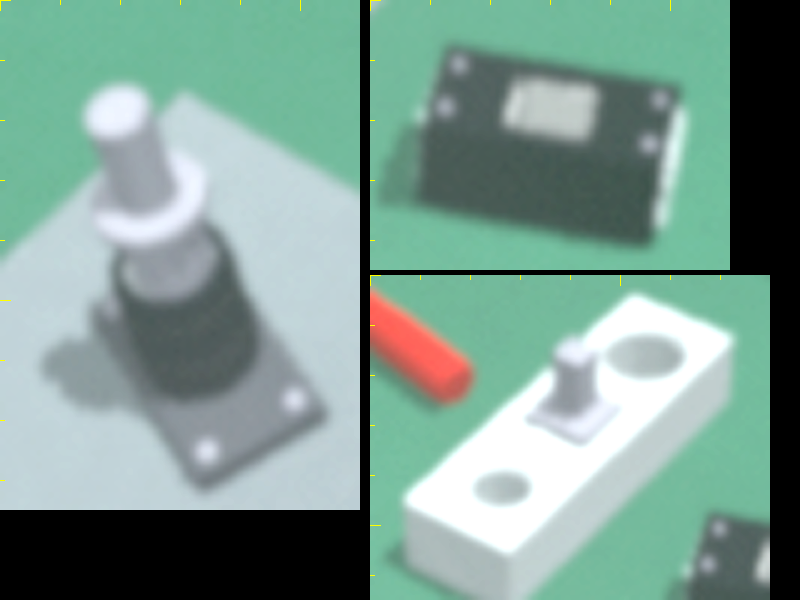

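Zoomed scene view: gauge top centre at zoom pixel (117,110), light screw centre (554,104), small pocket (502,488), rack top corners (405,497), (512,553), (735,337) and (635,293). The top crop is saturated around the gauge and pocket, so I'll take one darker crop and triangulate the points I already have.

```bash
cat > h.py <<'E'
from bench import r
import numpy as np
from scipy.optimize import least_squares
np.set_printoptions(precision=4,suppress=True)
P={n:r.camera_params(n) for n in("scene","top")}
def ray(n,u):
    p=P[n];M=p["world_from_camera"]
    d=M[:3,:3]@[(u[0]-p["cx"])/p["fx"],(u[1]-p["cy"])/p["fy"],1]
    return M[:3,3],d
def proj(n,X):
    p=P[n];M=p["world_from_camera"];c=(np.atleast_2d(X)-M[:3,3])@M[:3,:3]
    return np.c_[p["fx"]*c[:,0]/c[:,2]+p["cx"],p["fy"]*c[:,1]/c[:,2]+p["cy"]]
def tri(us,ut):
    a,d=ray("scene",us);b,e=ray("top",ut)
    s,t=np.linalg.lstsq(np.c_[d,-e],b-a,rcond=None)[0]
    return (a+s*d+b+t*e)/2,np.linalg.norm(a+s*d-b-t*e)*1e3
def atz(n,u,z):
    a,d=ray(n,u);return a+d*(z-a[2])/d[2]
def z2(u,v,X,Y,x0,y0,s): return np.array([x0+(u-X+.5)/s-.5,y0+(v-Y+.5)/s-.5])
sl=lambda u,v:z2(u,v,0,0,160,260,6)
sb=lambda u,v:z2(u,v,370,0,345,200,6)
sr=lambda u,v:z2(u,v,370,275,290,160,5)
tl=lambda u,v:z2(u,v,0,0,425,250,6)
tb=lambda u,v:z2(u,v,310,0,245,200,6)
tr=lambda u,v:z2(u,v,0,370,210,265,4)
E
python3 - <<'E'
from h import *
import cv2
print("light screws")
for a,b in(((459,65),(385,97)),((446,107),(442,72)),((660,100),(463,270)),((650,144),(520,245))):
  for c,d in (((385,97),0),((442,72),0),((463,270),0),((520,245),0)):
    X,e=tri(sb(*a),tb(*c))
    if abs(X[2]-.044)<.015 and e<4: print(a,c,X,e)
print("rack corners")
for a in((405,497),(512,553),(735,337),(635,293)):
  for c in((27,424),(365,400),(373,513),(33,538)):
    X,e=tri(sr(*a),tr(*c))
    if abs(X[2]-.04)<.015 and e<5: print(a,c,X,e)
print("hole",atz("scene",sr(502,488),.04),"foot screws")
for u in((206,452),(295,400)): print("s",atz("scene",sl(*u),.014))
for u in((107,96),(78,258),(150,275)): print("t",atz("top",tl(*u),.014))
g=atz("scene",sl(117,110),.139);print("gauge top if z .139",g,proj("top",g))
g[2]=.1;print(proj("top",g))
T=cv2.imread("pics/top0.png");S=cv2.imread("pics/scene0.png")
def c(I,x,y,w,h,s,a,b): return cv2.convertScaleAbs(cv2.resize(I[y:y+h,x:x+w],None,fx=s,fy=s,interpolation=cv2.INTER_CUBIC),alpha=a,beta=b)
a=np.zeros((600,800,3),np.uint8)
a[:400,:400]=c(T,430,255,40,40,10,1.6,-160)
a[:400,400:]=c(T,270,270,40,40,10,2.,-260)
cv2.imwrite("pics/z3.png",a[:400])
E
```

```text
light screws
(459, 65) (463, 270) [0.5515 0.1942 0.0417] 1.7197445976529513
(446, 107) (520, 245) [0.5609 0.172  0.042 ] 2.0736642061520056
(660, 100) (385, 97) [0.6212 0.2238 0.0422] 2.1460937595713445
(650, 144) (442, 72) [0.6307 0.2015 0.0424] 2.336061406948742
rack corners
(512, 553) (365, 400) [0.486  0.1248 0.0401] 3.6128429722121713
(735, 337) (27, 424) [0.4762 0.318  0.0385] 0.38174996593336924
(635, 293) (33, 538) [0.4128 0.3162 0.0368] 4.4676771393283685
hole [0.4563 0.1574 0.04  ] foot screws
s [ 0.4897 -0.2419  0.014 ]
s [ 0.4971 -0.2125  0.014 ]
t [ 0.4942 -0.2133  0.014 ]
t [ 0.4304 -0.1972  0.014 ]
t [ 0.4229 -0.2252  0.014 ]
gauge top if z .139 [ 0.4642 -0.2192  0.139 ] [[461.1817 271.8249]]
[[456.0239 273.9189]]
```

View pics/z3.png

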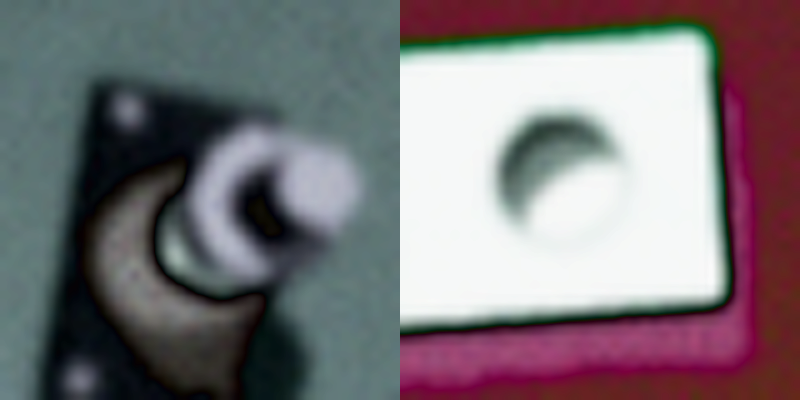

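Darker top crop: gauge top centre at zoom (317,187), i.e. full-frame (461.2,273.2); small pocket mouth centre at (562,177), i.e. (285.8,287.3).

Run:
```python
from h import *
z3=lambda u,v,X,x0,y0:z2(u,v,X,0,x0,y0,10)
print("gauge top",tri(sl(117,110),z3(317,187,0,430,255)))
print("hole",tri(sr(502,488),z3(562,177,400,270,270)))
for n,u in(("scene",sr(502,488)),("top",z3(562,177,400,270,270))): print(n,atz(n,u,.04))
for n,u in(("scene",sl(117,110)),("top",z3(317,187,0,430,255))): print(n,atz(n,u,.139))
c=lambda u,v:atz("top",tr(u,v),.04)
A,B,C,D=c(27,424),c(365,400),c(373,513),c(33,538)
print("rack corners top",A,B,C,D)
for p,q in((B,A),(C,D),(C,B),(D,A)): d=p-q;print("yaw",np.degrees(np.arctan2(d[1],d[0])),np.linalg.norm(d))
sc=lambda u,v:atz("scene",sr(u,v),.04)
for p,q in((sc(512,553),sc(735,337)),(sc(405,497),sc(635,293))): d=p-q;print("yaw s",np.degrees(np.arctan2(d[1],d[0])),np.linalg.norm(d),p,q)
tf=lambda u,v:atz("top",tl(u,v),.014)
d=tf(107,96)-tf(78,258);print("foot yaw",np.degrees(np.arctan2(d[1],d[0])),"diag ctr",(tf(107,96)+tf(150,275))/2)
s=np.array([[.5515,.1942],[.5609,.172],[.6212,.2238],[.6307,.2015]]);d=s[2]+s[3]-s[0]-s[1]
print("light",s.mean(0),np.degrees(np.arctan2(d[1],d[0])))
# rail: posts and tcp axes
from scipy.spatial.transform import Rotation as R
print("tool axes",R.from_rotvec(r.get_obs()["orientation"]).as_matrix())
for u in((343,170),(347,222),(354,278)): print("post top",atz("top",u,.1))
```

```text
gauge top (array([ 0.4618, -0.219 ,  0.1369]), np.float64(1.6939116332023336))
hole (array([0.4521, 0.1602, 0.0354]), np.float64(2.81303107747816))
scene [0.4563 0.1574 0.04  ]
top [0.4507 0.1591 0.04  ]
scene [ 0.4642 -0.2192  0.139 ]
top [ 0.4611 -0.2191  0.139 ]
rack corners top [0.4762 0.3179 0.04  ] [0.4847 0.1235 0.04  ] [0.4196 0.1205 0.04  ] [0.411  0.3141 0.04  ]
yaw -87.48978580790691 0.19452618022920207
yaw -87.45438498534898 0.19381197654753227
yaw -177.30642502882026 0.06517851389100947
yaw -176.68010286623644 0.06530444960279878
yaw s -86.98297937762759 0.19021679115683474 [0.4871 0.1262 0.04  ] [0.4771 0.3162 0.04  ]
yaw s -87.47356181364079 0.1897368225550487 [0.425 0.125 0.04 ] [0.4166 0.3146 0.04  ]
foot yaw -14.182852118979605 diag ctr [ 0.4585 -0.2192  0.014 ]
light [0.5911 0.1979] 22.960231911557877
tool axes [[ 0.8979  0.4402 -0.0008]
 [ 0.4402 -0.8979  0.0014]
 [-0.0001 -0.0017 -1.    ]]
post top [0.7087 0.0214 0.1   ]
post top [0.5874 0.017  0.1   ]
post top [0.4614 0.0066 0.1   ]
```

move_arm(rows=[2,-1.7,0,-5,5,-4.3,0,-12,9,-7.7,0,-20,13.5,-11.6,0,-29,18,-15.5,0,-38,22.5,-19.4,0,-47,26.5,-22.8,0,-56,29.5,-25.4,0,-62,31.5,-27.1,0,-65.5,31.9,-27.4,0,-66.4], fingers=1)

```text
clock: 1.35
tcp_pos: [0.4634, -0.2186, 0.2452]
orientation: [-2.169, -2.272, -0.0]
contact_force: [0.4, -0.6, 0.2]
grip_width: 0.0852
gripper_force: 0.0
```

```bash
cat >> h.py <<'E'
from scipy.spatial.transform import Rotation as R
def to(x,y,z,yaw):
    o=r.get_obs();M=R.from_rotvec(o["orientation"]).as_matrix()
    w=np.degrees(np.arctan2(M[1,0],M[0,0]))
    print("t",o["clock"],"tcp",o["tcp_pos"],"yaw",w,"grip",o["grip_width"],o["gripper_force"],"F",o["contact_force"],"j7",o["joints"][6])
    print("shift cm",100*M.T@(np.array([x,y,z])-o["tcp_pos"]),"twist",-((yaw-w+180)%360-180))
E
python3 -c "
from h import *
import cv2
to(.4627,-.2192,.120,92.5)
a=np.zeros((480,800,3),np.uint8)
c=lambda I,x,y,w,h:cv2.resize(I[y:y+h,x:x+w],(400,480),interpolation=cv2.INTER_CUBIC)
a[:,:400]=c(r.grab_frame('scene'),140,220,100,120);a[:,400:]=c(r.grab_frame('top'),410,210,100,120)
cv2.imwrite('pics/p1.png',a)"
```

```text
t 1.35 tcp [ 0.4634 -0.2186  0.2452] yaw 92.65092457046732 grip 0.08522007584572157 0.0 F [ 0.3876 -0.6363  0.2438] j7 0.2676720248800889
shift cm [-0.0603 -0.0755 12.5222] twist 0.15092457046733898
```

View pics/p1.png

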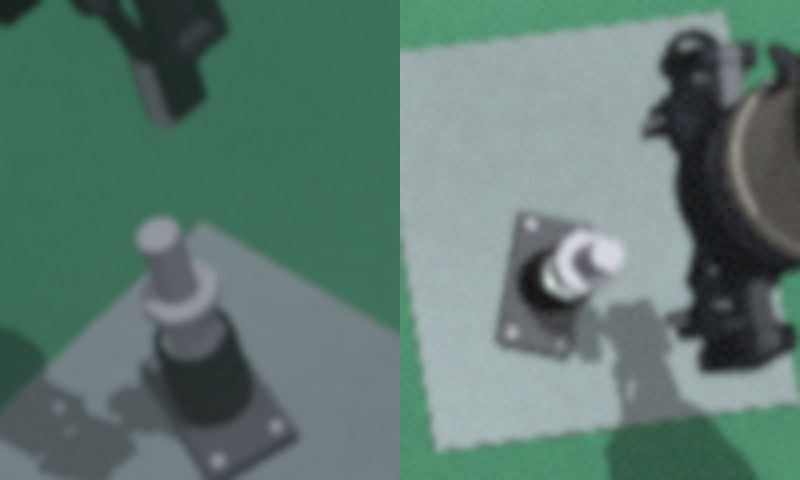

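The fingers straddle the gauge along world x, clear of it, so I'll descend.

move_arm(rows=[0,0,2,0,-0.1,0,4.5,0,-0.1,-0.1,7,0,-0.1,-0.1,9,0,-0.1,-0.1,10.8,0,-0.1,-0.1,12,0,-0.1,-0.1,12.5,0,-0.1,-0.1,12.5,0])

```text
clock: 2.45
tcp_pos: [0.4619, -0.2212, 0.1203]
orientation: [-2.173, -2.269, 0.0]
contact_force: [-0.3, -0.4, -0.3]
grip_width: 0.0854
gripper_force: 0.0
```

move_arm(rows=[0,0,0,0,0,0,0,0,0,0,0,0,0,0,0,0,0,0,0,0,0,0,0,0,0,0,0,0,0,0,0,0], fingers=0, newtons=40)

```text
clock: 3.45
tcp_pos: [0.4621, -0.2208, 0.1206]
orientation: [2.172, 2.269, -0.0]
contact_force: [-1.3, 0.0, 4.5]
grip_width: 0.0165
gripper_force: 39.0
```

move_arm(rows=[0,0,-0.5,0,0,0,-1.5,0,0,0,-3,0,0,0,-5,0,0,0,-7,0,0,0,-8.5,0,0,0,-9,0,0,0,-9,0])

```text
clock: 4.45
tcp_pos: [0.462, -0.2207, 0.2104]
orientation: [2.172, 2.269, 0.0]
contact_force: [0.1, -0.2, -1.0]
grip_width: 0.0161
gripper_force: 39.0
```

```bash
python3 -c "
from h import *
to(.4527,.1592,.210,92.5)"
```

```text
t 4.45 tcp [ 0.462  -0.2207  0.2104] yaw 92.51030337163203 grip 0.016097116633149947 39.011844992637634 F [ 0.1233 -0.225  -0.9618] j7 0.2497223181078695
shift cm [37.9974  0.7357  0.0358] twist 0.010303371632033986
```

move_arm(rows=[1,0,0,0,4,0.1,0,0,9,0.2,0,0,14.5,0.3,0,0,20,0.4,0,0,25.5,0.5,0,0,30.5,0.6,0,0,34.8,0.7,0,0,37.2,0.7,0,0,37.85,0.7,0,0])

```text
clock: 5.7
tcp_pos: [0.4514, 0.1597, 0.2098]
orientation: [-2.167, -2.273, 0.001]
contact_force: [-0.3, 0.2, -1.2]
grip_width: 0.0159
gripper_force: 39.0
```

move_arm(rows=[0,0,2,0,0,0,4,0,0,0,6,0,0,0,6.5,0,0,0,6.5,0])

```text
clock: 6.32
tcp_pos: [0.4523, 0.1572, 0.1452]
orientation: [-2.173, -2.269, 0.001]
contact_force: [0.4, 0.3, -0.9]
grip_width: 0.0163
gripper_force: 39.0
```

```bash
python3 -c "
from h import *
import cv2
to(.4527,.1578,.146,92.5)
a=np.zeros((480,800,3),np.uint8)
c=lambda I,x,y,w,h:cv2.resize(I[y:y+h,x:x+w],(400,480),interpolation=cv2.INTER_CUBIC)
a[:,:400]=c(r.grab_frame('scene'),280,140,75,90);a[:,400:]=c(r.grab_frame('top'),250,240,75,90)
cv2.imwrite('pics/p2.png',a)"
```

```text
t 6.325 tcp [0.4523 0.1572 0.1452] yaw 92.47376232853846 grip 0.016273089132984985 39.0488076210022 F [ 0.4472  0.3255 -0.8847] j7 -0.6719782301548842
shift cm [ 0.0606  0.0413 -0.0773] twist -0.02623767146155842
```

View pics/p2.png

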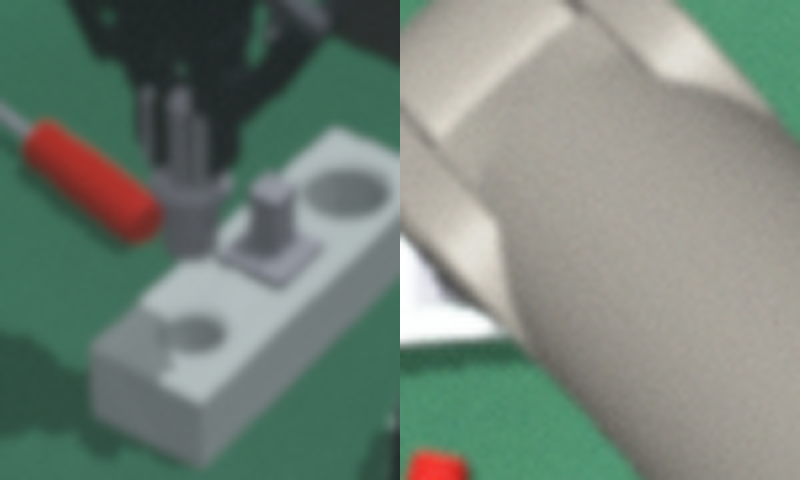

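```bash
python3 -c "
from h import *
k=75/400
px=lambda u,v:np.array([280+(u+.5)*k-.5,140+(v+.5)*k-.5])
print('gauge bottom in scene at z .0886',atz('scene',px(190,248),.0886),'collar top z',atz('scene',px(190,182),.1246))
print('hole',atz('scene',px(193,334),.04))
for X in([.4523,.1572,.0886],[.4527,.1592,.04]): p=proj('scene',X)[0];print((p-[279.5,139.5])/k-.5)
"
```

```text
gauge bottom in scene at z .0886 [0.4556 0.1564 0.0886] collar top z [0.4568 0.1556 0.1246]
hole [0.4559 0.157  0.04  ]
[185.1465 243.8892]
[190.3577 328.3456]
```

The gauge foot lines up with the pocket to about 1 mm in the scene view, so I'll descend with a +1 mm x correction.

move_arm(rows=[0.1,0,1.5,0,0.1,0,3,0,0.1,0,4,0,0.1,0,4.5,0,0.1,0,5,0,0.1,0,5.3,0,0.1,0,5.6,0,0.1,0,5.9,0,0.1,0,6.2,0,0.1,0,6.2,0])

```text
clock: 7.68
tcp_pos: [0.4522, 0.1587, 0.0831]
orientation: [-2.172, -2.27, 0.001]
contact_force: [0.3, -0.3, -0.3]
grip_width: 0.0166
gripper_force: 39.1
```

In without contact; it has 16 mm to go.

move_arm(rows=[0,0,0.4,0,0,0,0.8,0,0,0,1.1,0,0,0,1.3,0,0,0,1.5,0,0,0,1.55,0,0,0,1.6,0,0,0,1.6,0])

```text
clock: 8.68
tcp_pos: [0.4524, 0.1587, 0.0673]
orientation: [2.172, 2.27, 0.0]
contact_force: [-0.3, -0.9, -0.9]
grip_width: 0.0163
gripper_force: 39.1
```

move_arm(rows=[0,0,0,0,0,0,0,0,0,0,0,0,0,0,0,0,0,0,0,0,0,0,0,0], fingers=1)

```text
clock: 9.43
tcp_pos: [0.4524, 0.1587, 0.0673]
orientation: [-2.172, -2.27, 0.0]
contact_force: [-0.1, -0.2, 0.7]
grip_width: 0.0855
gripper_force: 0.0
```

move_arm(rows=[0,0,-1,0,0,0,-3,0,0,0,-6,0,0,0,-9,0,0,0,-11,0,0,0,-12,0,0,0,-12,0])

```text
clock: 10.3
tcp_pos: [0.4526, 0.1588, 0.1879]
orientation: [2.172, 2.269, 0.002]
contact_force: [-0.3, -0.5, 0.4]
grip_width: 0.0855
gripper_force: 0.0
```

```bash
python3 -c "
from h import *
to(.5911,.1979,.19,23)"
```

```text
t 10.3 tcp [0.4526 0.1588 0.1879] yaw 92.50467642718857 grip 0.08549262023148738 0.0 F [-0.2511 -0.5312  0.3594] j7 -0.6244902948382982
shift cm [ 3.3039 14.0051 -0.1962] twist 69.50467642718857
```

move_arm(rows=[0.2,0.8,0,5,0.7,3,0,14,1.3,5.5,0,24,1.9,8,0,34,2.4,10.3,0,44,2.8,12,0,54,3.1,13.2,0,62,3.3,13.8,0,67.5,3.3,14,0,69.5,3.3,14,0,69.5])

```text
clock: 11.55
tcp_pos: [0.5903, 0.1977, 0.1865]
orientation: [3.078, 0.629, -0.002]
contact_force: [-0.2, -0.9, 0.6]
grip_width: 0.0854
gripper_force: 0.0
```

Run:
```python
from h import *
import cv2
n=0
for n,f,us in(("scene",sb,((459,65),(446,107),(660,100),(650,144))),("top",tb,((463,270),(520,245),(385,97),(442,72)))):
    s=np.array([atz(n,f(*u),.044) for u in us]);d=s[2]+s[3]-s[0]-s[1];print(n,s.mean(0),np.degrees(np.arctan2(d[1],d[0])))
to(.5905,.198,.021,23)
a=np.zeros((480,800,3),np.uint8)
c=lambda I,x,y,w,h:cv2.resize(I[y:y+h,x:x+w],(400,480),interpolation=cv2.INTER_CUBIC)
S=r.grab_frame('scene')
a[:,:400]=c(S,290,140,75,90);a[:,400:]=c(S,325,150,100,120)
cv2.imwrite('pics/p3.png',a)
```

```text
scene [0.5927 0.197  0.044 ] 23.420681646536103
top [0.5898 0.1971 0.044 ] 22.969903380741094
t 11.55 tcp [0.5903 0.1977 0.1865] yaw 23.087131088529055 grip 0.08536937878741967 0.0 F [-0.1819 -0.8522  0.61  ] j7 -1.7327919590479366
shift cm [ 0.0532 -0.0236 16.5515] twist 0.08713108852904838
```

View pics/p3.png

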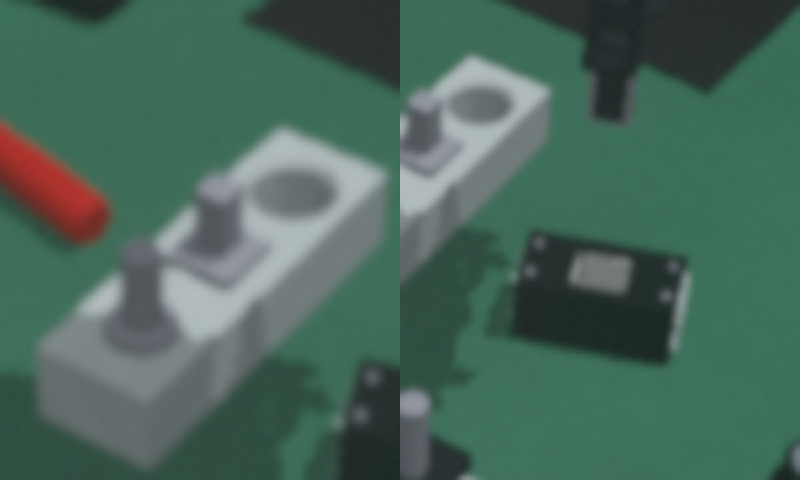

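The gauge's collar rests on the rack top, so it is home. The light is undisturbed under the open gripper, so I'll descend.

move_arm(rows=[0,0,2,0,0,0,5,0,0,0,8,0,0,0,11,0,0,0,13.5,0,0,0,15,0,0,0,16,0,0,0,16.5,0,0,0,16.5,0])

```text
clock: 12.72
tcp_pos: [0.591, 0.1979, 0.0225]
orientation: [-3.078, -0.627, -0.001]
contact_force: [-1.2, 0.2, -0.4]
grip_width: 0.0852
gripper_force: 0.0
```

move_arm(rows=[0,0,0,0,0,0,0,0,0,0,0,0,0,0,0,0,0,0,0,0,0,0,0,0,0,0,0,0], fingers=0, newtons=45)

```text
clock: 13.6
tcp_pos: [0.5912, 0.198, 0.023]
orientation: [-3.078, -0.627, -0.002]
contact_force: [-1.5, -0.9, 5.1]
grip_width: 0.0453
gripper_force: 47.4
```

move_arm(rows=[0,0,-0.5,0,0,0,-2,0,0,0,-5,0,0,0,-9,0,0,0,-13,0,0,0,-16,0,0,0,-18,0,0,0,-18.5,0,0,0,-18.5,0])

```text
clock: 14.72
tcp_pos: [0.5904, 0.1976, 0.2066]
orientation: [3.078, 0.627, -0.002]
contact_force: [-0.2, -0.6, -2.3]
grip_width: 0.0455
gripper_force: 46.6
```

Run:
```python
from h import *
to(.461,-.219,.21,-14.2)
```

```text
t 14.725 tcp [0.5904 0.1976 0.2066] yaw 23.015244677808987 grip 0.04551585339913508 46.579028964042664 F [-0.2241 -0.6068 -2.2974] j7 -1.7274630955573476
shift cm [-28.1958  33.2863  -0.3033] twist 37.21524467780898
```

Run:
```python
from h import *
import cv2
a=np.zeros((480,800,3),np.uint8)
c=lambda I,x,y,al,b:cv2.convertScaleAbs(cv2.resize(I[y:y+60,x:x+50],(400,480),interpolation=cv2.INTER_CUBIC),alpha=al,beta=b)
a[:,:400]=c(r.grab_frame('scene'),165,285,2,0);a[:,400:]=c(r.grab_frame('top'),425,252,1.5,-20)
cv2.imwrite('pics/p4.png',a)
```

```text
(no output)
```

View pics/p4.png

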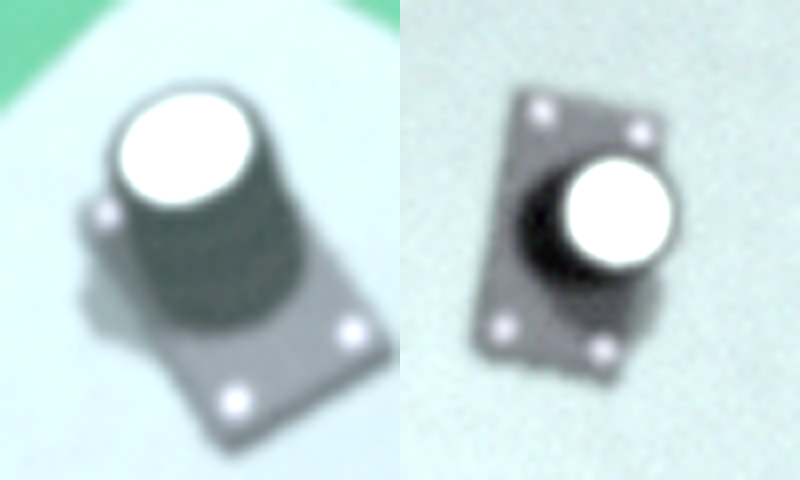

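The lens is clear and upright: glass centre at scene crop (185,149) and top crop (619,213). The foot screws in the top crop are at (542,112), (641,133), (503,328) and (603,351).

Run:
```python
from h import *
S=lambda u,v:z2(u,v,0,0,165,285,8)
T=lambda u,v:z2(u,v,400,0,425,252,8)
print(tri(S(185,149),T(619,213)),atz("scene",S(185,149),.064),atz("top",T(619,213),.064))
q=np.array([atz("top",T(*u),.014) for u in((542,112),(641,133),(503,328),(603,351))])
d=q[0]+q[1]-q[2]-q[3];print(q.mean(0),np.degrees(np.arctan2(d[1],d[0])))
```

```text
(array([ 0.4593, -0.2194,  0.0618]), np.float64(2.091709825782242)) [ 0.4617 -0.2193  0.064 ] [ 0.4585 -0.2196  0.064 ]
[ 0.4587 -0.2195  0.014 ] -14.219890480020931
```

move_arm(rows=[-0.6,0.7,0,0.8,-2.0,2.3,0,2.6,-4.2,4.9,0,5.5,-7,8.2,0,9,-10,11.7,0,13,-13,15.2,0,17,-16,18.7,0,21,-19,22.2,0,25,-21.8,25.5,0,28.6,-24.2,28.3,0,31.8])

```text
clock: 16.08
tcp_pos: [0.4766, -0.1602, 0.2073]
orientation: [3.131, -0.25, -0.001]
contact_force: [0.3, 0.0, -2.3]
grip_width: 0.0457
gripper_force: 46.6
```

```bash
python3 -c "
from h import *
to(.459,-.2192,.2066,-14.2)"
```

```text
t 16.075 tcp [ 0.4766 -0.1602  0.2073] yaw -9.122493937964872 grip 0.0456824204981592 46.56804084777832 F [ 0.3197  0.0444 -2.3255] j7 -1.5581790799040856
shift cm [-0.7989  6.1049  0.0754] twist 5.077506062035127
```

move_arm(rows=[-0.3,1.8,0,1.8,-0.5,3.4,0,3.2,-0.7,4.7,0,4.2,-0.8,5.6,0,4.8,-0.8,6,0,5,-0.8,6,0,5,-0.8,6,0,5])

```text
clock: 16.95
tcp_pos: [0.4619, -0.2147, 0.2073]
orientation: [-3.119, 0.375, 0.0]
contact_force: [-0.0, 0.7, -1.9]
grip_width: 0.0451
gripper_force: 46.6
```

```bash
python3 -c "
from h import *
to(.459,-.2192,.098,-14.2)"
```

```text
t 16.95 tcp [ 0.4619 -0.2147  0.2073] yaw -13.72266333018501 grip 0.04512188117110931 46.56994342803955 F [-0.0433  0.703  -1.8811] j7 -1.5116600364798303
shift cm [-0.171   0.5047 10.9281] twist 0.47733666981497436
```

move_arm(rows=[-0.1,0.2,1,0.2,-0.2,0.5,3,0.5,-0.2,0.5,5,0.5,-0.2,0.5,7,0.5,-0.2,0.5,8.5,0.5,-0.2,0.5,8.9,0.5,-0.2,0.5,8.9,0.5])

```text
clock: 17.82
tcp_pos: [0.4586, -0.2197, 0.1183]
orientation: [-3.117, 0.391, -0.0]
contact_force: [0.0, -0.2, -2.5]
grip_width: 0.0452
gripper_force: 46.6
```

```bash
python3 -c "
from h import *
to(.459,-.2192,.098,-14.2)"
```

```text
t 17.825 tcp [ 0.4586 -0.2197  0.1183] yaw -14.285066027171451 grip 0.04524540426747947 46.552244424819946 F [ 0.0046 -0.2045 -2.5153] j7 -1.5186943498341476
shift cm [ 0.0271 -0.0587  2.0316] twist -0.08506602717145029
```

move_arm(rows=[0,0,0.4,0,0,0,0.9,0,0,0,1.4,0,0,0,1.8,0,0,0,2,0,0,0,2,0,0,0,2,0,0,0,2,0])

```text
clock: 18.82
tcp_pos: [0.4586, -0.2197, 0.0984]
orientation: [3.117, -0.391, 0.0]
contact_force: [0.2, -0.4, -2.1]
grip_width: 0.0458
gripper_force: 46.6
```

Run:
```python
from h import *
import cv2
to(.459,-.2192,.098,-14.2)
a=np.zeros((480,800,3),np.uint8)
c=lambda I,x,y,al,b:cv2.convertScaleAbs(cv2.resize(I[y:y+72,x:x+60],(400,480),interpolation=cv2.INTER_CUBIC),alpha=al,beta=b)
a[:,:400]=c(r.grab_frame('scene'),160,270,2,0);a[:,400:]=c(r.grab_frame('top'),420,240,1.5,0)
cv2.imwrite('pics/p5.png',a)
k=.15;M=R.from_euler("z",-14.2,degrees=True).as_matrix()
for n,o in(("scene",(160,270)),("top",(420,240))):
    pts=np.array([[x,y,z] for z in(.0,.044) for x in(-.045,.045) for y in(-.023,.023)])@M.T+[.459,-.2192,.075]
    print(n,((proj(n,pts)-np.array(o)+.5)/k-.5).round().tolist())
```

```text
t 18.825 tcp [ 0.4586 -0.2197  0.0984] yaw -14.289322905415842 grip 0.04584718613004858 46.55323684215546 F [ 0.1627 -0.405  -2.1109] j7 -1.521504061770679
shift cm [ 0.0279 -0.0633  0.0446] twist -0.0893229054158553
scene [[24.0, 130.0], [178.0, 50.0], [167.0, 353.0], [327.0, 262.0], [-19.0, 29.0], [142.0, -52.0], [127.0, 255.0], [295.0, 162.0]]
top [[268.0, 398.0], [133.0, 368.0], [312.0, 139.0], [179.0, 109.0], [307.0, 389.0], [167.0, 358.0], [353.0, 120.0], [215.0, 89.0]]
```

View pics/p5.png

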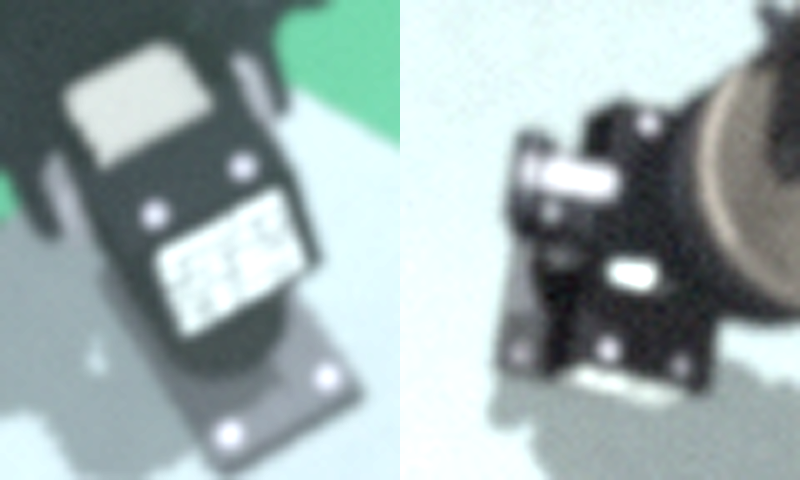

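The light sits where predicted in both views. In the top view its near corner is at crop (707,390) against a predicted (707,389), and in the scene view its lower corner is at about (320,262) against (327,262). It is level, parallel to the foot and clear of the barrel.

```bash
python3 -c "
from bench import r
print(r.hand_in())"
```

```text
the job is handed in; nothing more can be done
None
```

I've handed the job in, with no verdict returned: the gauge is fully down in its small round pocket and let go, and the light is held level about 11 mm above the lens, centred and parallel to the foot to within my 1–2 mm camera accuracy.

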